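Sweep the loose nuts off the sorting plate into the catch tray

ROBOT

A 6-joint arm with a two-finger parallel gripper is mounted at the origin on the work surface. World frame = base frame: x ahead of the robot, y to its left, z up, the work surface at z = 0. Lengths are in m, angles in rad, forces in N, time in s.
With the tool pointing down it reaches from about 0.275 to 0.825 m from the base axis. Payload 5.2 kg.
Tool frame: the origin (TCP) lies midway between the tips of the shut fingers; the grasp point (between the pads) lies robot.hold_point_z behind it (robot.hold_point_z is the distance from the TCP to the grasp point, in m); z points along the fingers, y is the direction in which the jaws open and shut (so a half turn about z gives the same grasp; the last joint's range is limited). The gripper opens to 93 mm and grips with 3 to 60 N. Pads are 15 mm wide; open, the fingers measure 128 mm over their backs; the gripper's body (75 mm by 188 mm) begins 65 mm behind the grasp point.
Start: joints at [1.082, 0.259, 1.535, -0, 1.348, -0.203], TCP at [0.155, 0.528, 0.189] pointing down, gripper open.
Joint ranges: [-3.14, 3.14], [-0.91, 2.08], [0.19, 2.58], [-1.22, 4.36], [0.22, 2.71], [-3.12, 3.12]. Speed limits (rad/s): [2.57, 2.57, 3.14, 3.14, 3.14, 3.14].

INTERFACE

Orientations are given as a unit quaternion [w, x, y, z].
In Python, from workcell import get_obs, imaging, job, robot gives the robot as it stands.
- The arm moves only by the tool send_rows, never from a script. Its argument "targets" is a list of rows, each a list of 7 numbers: the turn, a rotation vector about the tool's x, y, z in rad, then the shift along the tool's x, y, z in cm, then the opening, from 0 (shut) to 1 (fully open). In form: [[ax, ay, az, tx, ty, tz, fingers], ...]. A call has exactly 10 rows; each row shifts and turns the commanded pose from where the row before left it, along the tool's axes as they then stand; what a row does not reach is not made up. A row lasts 1/8 s, in which the tool goes at most 62.5 mm and 10.7 degrees, less where a joint would pass 70% of its speed; a pose out of reach is approached as far as the arm can. A call is refused whole if a number of a shift passes 6.25 or a number of a turn 0.188, either way. A call with a gripper value outside its range is refused whole. The fingers move at their own pace and stop on an object; "grip_force" is the grip in N (left out, the last holds). Time passes only in rows, so rows that do not move let the fingers close, or fill a call up. It gives the time, the measured TCP pose, the force and the opening at its end, in the units of the state.
- get_obs(): the state, without advancing time (a new reading comes with each control period).
- imaging.read_camera(name): name is "side" or "top"; returns a dict with "image" (480x640x3 uint8, red, green, blue), "fx", "fy", "cx", "cy" (pixels), "k1" (the pictures are not rectified: a ray, as slopes to the right and down, at radius r is drawn at 1 + k1 r^2 times it, then the intrinsics apply), "pose" (4x4, takes a point from camera to world coordinates). Camera axes: x right, y down, z forward; pixel columns grow to the right and rows downward; lengths in m; the calibration is good to about 2 mm. A picture is of the moment at which its call begins. There is no depth.
- job.close_job(): hands the job in, once; it reports no verdict.
The state is a dict: "time_s": time; "qpos": joint angles; "joint_velocities": joint speeds; "tau": joint torques, N m; "ee_pos": TCP position; "eef_rot": TCP orientation; "ft_force": force on the tool from outside, world axes, zero at the start; "torque": the same for the moment, N m; "opening": finger opening in m.
Only numpy, scipy, OpenCV 4.12 (cv2) and the standard library are available. Lean on these libraries where they do the work, as an engineer would, in place of code of your own. Each camera call takes 0.05 s, during which the arm holds its last target.

TASK

Sweep the three steel hex nuts lying on the raised grey plate over its open far edge, so that they drop into the blue catch tray behind it. Only push them along the plate with the fingertips: do not pick them up or squeeze them, and do not jam them hard. Leave the brass bush standing where it is on the plate, and do not shift the oil bottle or the whetstone beside it.

Things in the scene. Friction and masses are not known exactly. Their poses are not given: they have to be found in the camera images.
- station: fixed station: plate and tray. Origin on the bench (z = 0) under the middle of the plate's open edge; x points from the plate across that edge into the tray, y runs along the edge, z up. Grey plate: flat top 40 mm above the bench, x -170 to 0 mm, y -145 to 145 mm; a dark lip 8 mm thick stands 12 mm above the plate along each y end; no lip at x = -170 or x = 0.
- edge (a point): middle of the plate's open edge, on the plate's top face, 40 mm above the bench; axes as the station's. The nuts and the bush start 55 to 120 mm before the edge, in four lanes about 62 mm apart (y near -93, -31, 31, 93 mm, within 6 mm, any order), so each has a clear straight way along x.
- tray_floor (a point): centre of the catch tray's inner floor, 4 mm above the bench and 62 mm beyond the edge; axes as the station's. Blue open-topped tray, station x 0 to 124 mm, y -145 to 145 mm, walls 4 mm thick; the outer three walls are 50 mm high, the one against the plate 38 mm (2 mm below the plate top).
- nut_a: hexagonal steel nut, bright grey with a dark hole, 30 mm across flats, 35 mm across corners, 16 mm thick, about 64 g; one of three alike; it starts lying flat on the raised plate. Origin at the centre of the nut (half-way up, 48 mm above the bench at the start); z is its hole axis. It slides without rolling when pushed.
- nut_b: hexagonal steel nut, bright grey with a dark hole, 30 mm across flats, 35 mm across corners, 16 mm thick, about 64 g; one of three alike; it starts lying flat on the raised plate. Origin at the centre of the nut (half-way up, 48 mm above the bench at the start); z is its hole axis. It slides without rolling when pushed.
- nut_c: hexagonal steel nut, bright grey with a dark hole, 30 mm across flats, 35 mm across corners, 16 mm thick, about 64 g; one of three alike; it starts lying flat on the raised plate. Origin at the centre of the nut (half-way up, 48 mm above the bench at the start); z is its hole axis. It slides without rolling when pushed.
- bush: brass bush, an upright yellow-metal cylinder 28 mm in diameter and 32 mm high with a dark bore, 120 g, standing loose on the plate in one of the four lanes among the nuts. Origin at the centre of its underside, z up. To be left alone.
- oil: amber oil bottle with a red cap, 52 mm in diameter, 115 mm high, standing loose on the bench beyond the station's +y side. Origin at the centre of its underside, z up. To be left alone.
- stone: two-layer whetstone (red-brown below, grey above), 150 x 50 x 25 mm, lying loose on the bench beyond the station's -y side. Origin at the centre of its underside, x along its length, z up. To be left alone.
Mind the look-alikes: they are no part of the job. Leave any orange, purple or red look-alike of the nut_b alone.

How it is judged:
By the outcome, as a careful person would: the job done as asked, in the order asked, and still so for the second after the job is handed in, with the robot touching nothing.
It also fails if it takes over 51 s, if anything falls off the work surface, if the arm or the gripper's body presses on something with over 40 N, if the wrist force passes 120 N, or if a joint passes its speed limit or range.

## Working session

There is one attempt and no reset: what is moved stays moved. The work goes in short steps, Python scripts to look and compute and a tool call to move; the robot and the scene stay as the last step left them, time stands still between calls to the robot, and variables do not carry over. Pictures are saved under pics/ and viewed, and the job is handed in when it is done.

Besides the shell and the picture viewer there is one more tool, called as name([rows], argument=value, ...), one row to a line, values as JSON. send_rows: Moves the arm, as the interface text tells. Its arguments: {"type":"object","properties":{"targets":{"type":"array"},"grip_force":{"type":"number"}},"required":["targets"]}

```bash
mkdir -p pics
python3 - <<'E'
from workcell import get_obs, imaging, job, robot
import cv2
o=get_obs();print(o, robot.hold_point_z)
for n in("top","side"):
    c=imaging.read_camera(n);cv2.imwrite(f"pics/{n}0.png",c["image"][:,:,::-1])
    print(n,{k:v for k,v in c.items() if k!="image"})
E
```

```text
{'time_s': 0.0, 'qpos': array([ 1.08219847e+00,  2.59307794e-01,  1.53609215e+00, -4.63563680e-05,
        1.34799684e+00, -2.02834403e-01]), 'joint_velocities': array([-0.00089933, -0.00094358,  0.00012784,  0.00042376, -0.00047025,
       -0.00012328]), 'tau': array([-2.53497537e-04, -4.37293446e+01, -2.84000623e+01,  7.18322536e-02,
        4.13597119e-02, -1.71367860e-04]), 'ee_pos': array([0.15476078, 0.52714267, 0.18813307]), 'eef_rot': array([-2.84420362e-04,  1.42390915e-01,  9.89810089e-01, -8.56352801e-04]), 'ft_force': array([ 0.81762158, -0.4537797 , -0.1497062 ]), 'torque': array([-0.01101414, -0.02793677,  0.01638602]), 'opening': 0.09300624665055891} 0.0188
top {'fx': 498.6274102156011, 'fy': 498.6274102156011, 'cx': 332.39699799732716, 'cy': 229.8014579640683, 'k1': -0.11747484597666064, 'pose': array([[ 0.01896809, -0.98154252,  0.19030107,  0.33325058],
       [-0.99970869, -0.01577803,  0.01826453,  0.01435658],
       [-0.01492484, -0.19059207, -0.98155586,  1.05131699],
       [ 0.        ,  0.        ,  0.        ,  1.        ]])}
side {'fx': 450.67238329033484, 'fy': 450.67238329033484, 'cx': 313.20964626904805, 'cy': 238.62788108263305, 'k1': -0.09270706380910566, 'pose': array([[-0.96160128, -0.14830602,  0.23092922,  0.34104177],
       [-0.27443651,  0.5280384 , -0.80365418,  0.5954736 ],
       [-0.00275274, -0.8361703 , -0.54846299,  0.46699621],
       [ 0.        ,  0.        ,  0.        ,  1.        ]])}
```

View pics/top0.png

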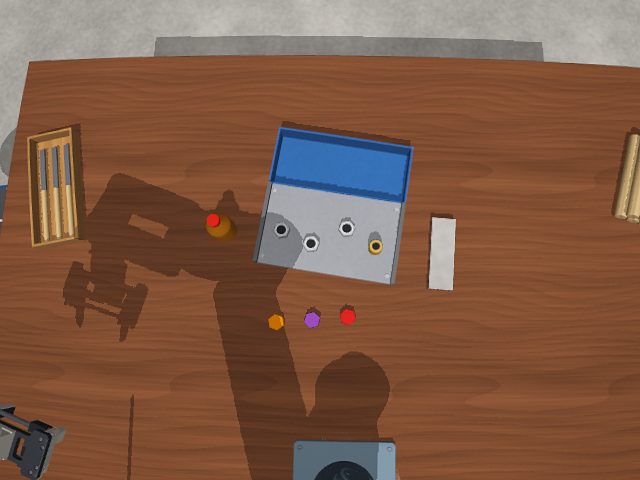

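View pics/side0.png

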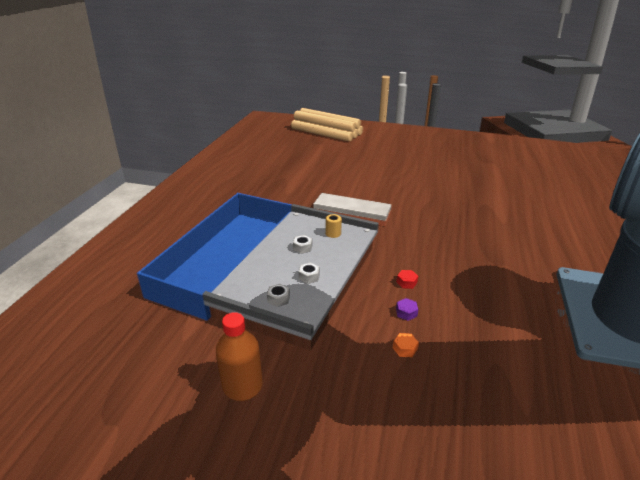

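The top view shows nuts near (281,230), (311,243) and (347,228), with the bush at (376,246) in the -y lane. The oil bottle is at the left and the stone at the right. I'll enlarge it to get accurate corners.

```bash
python3 - <<'E'
import cv2
im=cv2.imread("pics/top0.png")[115:295,245:425]
cv2.imwrite("pics/top0c.png",cv2.resize(im,None,fx=3.3,fy=3.3,interpolation=cv2.INTER_CUBIC))
E
cat > h.py <<'E'
import numpy as np,cv2
from workcell import get_obs, imaging
def px2w(c,uv,z):
    uv=np.atleast_2d(np.float64(uv)); out=[]
    for u,v in uv:
        d=np.array([(u-c["cx"])/c["fx"],(v-c["cy"])/c["fy"]]);s=d.copy()
        for _ in range(30): s=d/(1+c["k1"]*(s@s))
        r=c["pose"][:3,:3]@np.array([s[0],s[1],1]);t=c["pose"][:3,3]
        out.append((t+r*(z-t[2])/r[2])[:2])
    return np.array(out)
E
```

```text
(no output)
```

View pics/top0c.png

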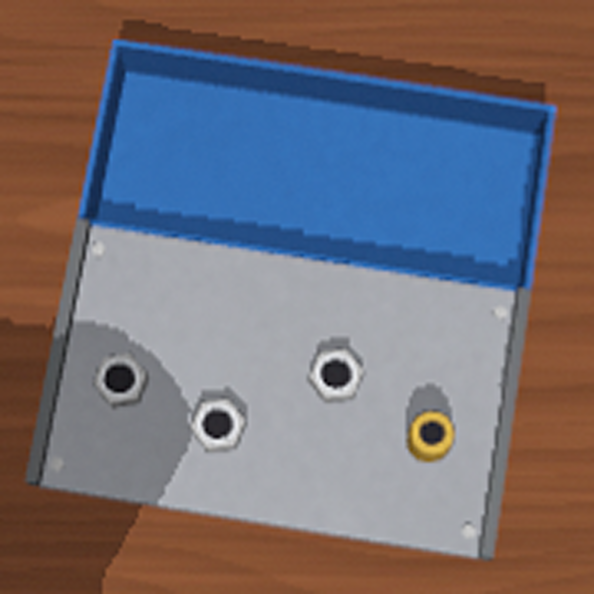

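Run:
```python
from h import *
c=imaging.read_camera("top")
f=lambda p:(np.array(p)+.5)/3.3-.5+np.array([245,115])
S=[[.124,.145],[.124,-.145],[-.170,.145],[-.170,-.145]]
W=np.vstack([px2w(c,f(p),z) for p,z in [((116,41),.05),((555,104),.05),((27,484),.052),((494,559),.052)]])
S=np.array(S);sm,wm=S.mean(0),W.mean(0)
U=(S-sm).T@(W-wm);th=np.arctan2(U[0,1]-U[1,0],U[0,0]+U[1,1])
R=np.array([[np.cos(th),-np.sin(th)],[np.sin(th),np.cos(th)]])
t=wm-R@sm
print("th",th,"t",t,"res mm",((S@R.T+t-W)*1e3).round(1))
for n,p,z in [("n1",(120,378),.056),("n2",(218,424),.056),("n3",(335,374),.056),("bush",(432,433),.072)]:
    w=px2w(c,f(p),z)[0];print(n,w.round(4),"st",(R.T@(w-t)*1e3).round(1))
print("decoys",px2w(c,[(276,322),(312,320),(347,317)],.01).round(3), "stone",px2w(c,[(431,289),(455,218)],.025).round(3))
o=get_obs();print(o["time_s"])
np.savez("st.npz",th=th,t=t)
```

```text
th -0.14139110117219267 t [0.60753717 0.02572099] res mm [[ 0.3  1.5]
 [-1.1 -0.9]
 [ 0.4  0.1]
 [ 0.4 -0.7]]
n1 [0.5258 0.1377] st [-96.7  99.4]
n2 [0.498  0.0763] st [-115.6   34.6]
n3 [0.5304 0.0049] st [-73.4 -31.4]
bush [ 0.492  -0.0538] st [-103.2  -95.1]
decoys [[0.339 0.147]
 [0.345 0.072]
 [0.352 0.   ]] stone [[ 0.412 -0.172]
 [ 0.562 -0.225]]
0.15
```

send_rows([
  [0,0,-0.145,0,0,0,0],
  [0,0,0,-2,-1.8,0,0],
  [0,0,0,-4,-3.5,0,0],
  [0,0,0,-4,-3.7,0,0],
  [0,0,0,-4,-3.7,0,0],
  [0,0,0,-4,-3.7,0,0],
  [0,0,0,-4,-3.7,0,0],
  [0,0,0,-4,-3.7,0,0],
  [0,0,0,-4,-3.5,0,0],
  [0,0,0,-2,-1.8,0,0],
])

```text
time_s: 1.4
ee_pos: [0.4324, 0.1925, 0.1888]
eef_rot: [0.0, 0.072, 0.997, -0.0]
ft_force: [0.4, -0.2, 0.2]
opening: 0.0011
```

```bash
cat > s.py <<'E'
from h import *
d=np.load("st.npz");th=float(d["th"]);t=d["t"]
o=get_obs();R=np.array([[np.cos(th),-np.sin(th)],[np.sin(th),np.cos(th)]])
w,x,y,z=o["eef_rot"]
tx=np.array([1-2*(y*y+z*z),2*(x*y+w*z)])
print("t",o["time_s"],"station TCP mm",(R.T@(o["ee_pos"][:2]-t)*1e3).round(1),"z",(o["ee_pos"][2]*1e3).round(1),"toolx in station",(R.T@tx).round(3),"q",o["eef_rot"].round(4),"f",o["ft_force"].round(1),"open",round(o["opening"],4))
E
python3 s.py
```

```text
t 1.4 station TCP mm [-196.9  140.4] z 188.8 toolx in station [-1.     0.002] q [ 0.000e+00  7.160e-02  9.974e-01 -2.000e-04] f [ 0.4 -0.2  0.2] open 0.0011
```

send_rows([
  [0,0,0,-1.5,-1.3,0,0],
  [0,0,0,-1.7,-1.5,0,0],
  [0,0,0,-1.5,-1.3,1,0],
  [0,0,0,0,0,3,0],
  [0,0,0,0,0,3,0],
  [0,0,0,0,0,3,0],
  [0,0,0,0,0,2,0],
  [0,0,0,0,0,1,0],
  [0,0,0,0,0,0.6,0],
  [0,0,0,0,0,0,0],
])

```text
time_s: 2.65
ee_pos: [0.4719, 0.1475, 0.053]
eef_rot: [-0.0, 0.07, 0.998, -0.0]
ft_force: [-0.2, 0.1, 0.2]
opening: 0.0005
```

```bash
python3 s.py;python3 - <<'E'
from h import *
a=[]
for n,(x0,y0,x1,y1) in (("top",(225,100,425,300)),("side",(140,180,400,400))):
    im=imaging.read_camera(n)["image"][y0:y1,x0:x1,::-1]
    a.append(cv2.resize(im,(400,400*(y1-y0)//(x1-x0)))[:330])
h=min(x.shape[0] for x in a)
cv2.imwrite("pics/c1.png",np.hstack([x[:h] for x in a]))
E
```

```text
t 2.65 station TCP mm [-151.4  101.5] z 53.0 toolx in station [-1.    -0.001] q [-0.      0.0703  0.9975 -0.    ] f [-0.2  0.1  0.2] open 0.0005
```

View pics/c1.png

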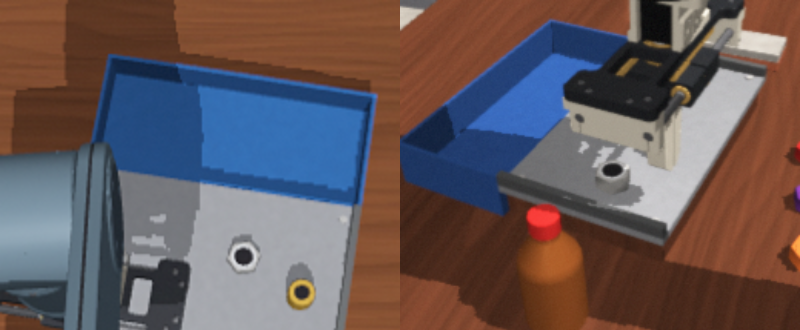

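send_rows([
  [0,0,0,0,-0.2,0.4,0],
  [0,0,0,0,0,0.2,0],
  [0,0,0,-0.8,0,0,0],
  [0,0,0,-1,0,0,0],
  [0,0,0,-1,0,0,0],
  [0,0,0,-1,0,0,0],
  [0,0,0,-1,0,0,0],
  [0,0,0,-1.2,0,0,0],
  [0,0,0,-1.2,0,0,0],
  [0,0,0,-1.2,0,0,0],
])

```text
time_s: 4.0
ee_pos: [0.5556, 0.1336, 0.0469]
eef_rot: [0.0, 0.07, 0.998, -0.0]
ft_force: [0.4, -0.4, 0.5]
opening: 0.0004
```

```bash
python3 s.py;cat > v.py <<'E'
from h import *
import sys
a=[]
for n,(x0,y0,x1,y1) in (("top",(225,100,425,300)),("side",(140,180,400,400))):
    im=imaging.read_camera(n)["image"][y0:y1,x0:x1,::-1]
    a.append(cv2.resize(im,(400,400*(y1-y0)//(x1-x0)),interpolation=cv2.INTER_CUBIC))
h=min(x.shape[0] for x in a)
cv2.imwrite(sys.argv[1],np.hstack([x[:h] for x in a]))
E
python3 v.py pics/c2.png
```

```text
t 4.0 station TCP mm [-66.7  99.5] z 46.9 toolx in station [-1.    -0.001] q [ 0.      0.0704  0.9975 -0.    ] f [ 0.4 -0.4  0.5] open 0.0004
```

View pics/c2.png

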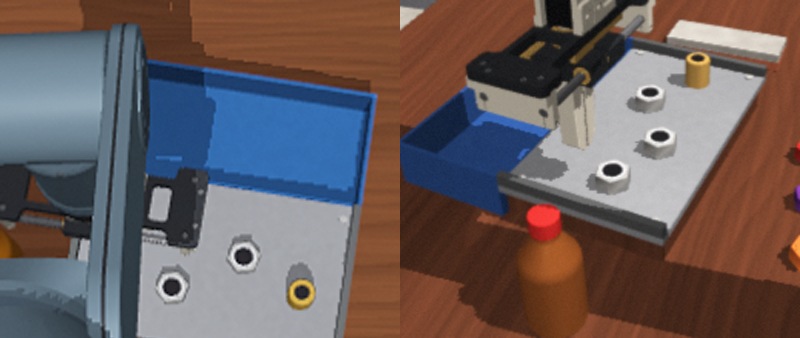

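The finger passed nut 1 without moving it, so something disagrees. I'll project the TCP into both pictures and re-measure the nuts from the side camera.

```bash
cat >> h.py <<'E'
def w2px(c,p):
    p=np.array(p,float);q=c["pose"][:3,:3].T@(p-c["pose"][:3,3]);s=q[:2]/q[2];s=s*(1+c["k1"]*(s@s))
    return np.array([c["fx"]*s[0]+c["cx"],c["fy"]*s[1]+c["cy"]])
E
python3 - <<'E'
from h import *
d=np.load("st.npz");th=float(d["th"]);t=d["t"];R=np.array([[np.cos(th),-np.sin(th)],[np.sin(th),np.cos(th)]])
o=get_obs();c=imaging.read_camera("side");im=c["image"][:,:,::-1].copy()
m=lambda p,col:cv2.circle(im,tuple(int(round(v)) for v in w2px(c,p)),2,col,-1)
m(o["ee_pos"],(0,255,0))
S=lambda x,y,z:np.r_[R@[x,y]+t,z]
for x,y,z in [(0,-.145,.04),(0,.145,.04),(-.17,.145,.052),(-.17,-.145,.052),(.124,.145,.05),(.124,-.145,.05)]: m(S(x,y,z),(255,0,255))
for x,y in [(-.0967,.0994),(-.1156,.0346),(-.0734,-.0314)]: m(S(x,y,.056),(0,0,255))
x0,y0=130,170
cv2.imwrite("pics/c3.png",cv2.resize(im[y0:y0+230,x0:x0+290],None,fx=2.6,fy=2.6,interpolation=cv2.INTER_NEAREST))
print(o["qpos"].round(3),o["ee_pos"])
E
```

```text
[ 0.041  0.428  1.665 -0.     1.048 -1.389] [0.55632636 0.13341647 0.04697618]
```

View pics/c3.png

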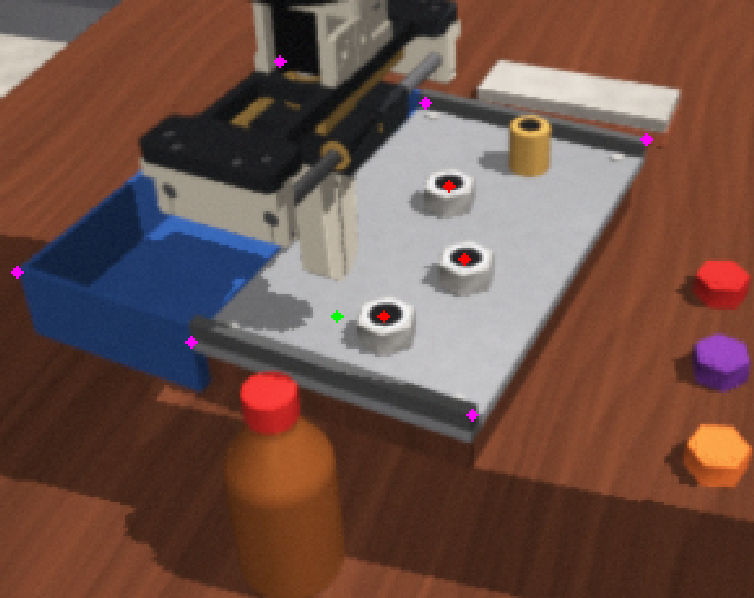

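Run:
```python
from h import *
d=np.load("st.npz");th=float(d["th"]);t=d["t"];R=np.array([[np.cos(th),-np.sin(th)],[np.sin(th),np.cos(th)]])
o=get_obs();c=imaging.read_camera("side");im=c["image"][:,:,::-1].copy()
x0,y0,k=190,170,5
big=cv2.resize(im[y0:y0+120,x0:x0+150],None,fx=k,fy=k,interpolation=cv2.INTER_CUBIC)
for i,z in enumerate(np.arange(0,.15,.01)):
    p=w2px(c,np.r_[o["ee_pos"][:2],o["ee_pos"][2]+z]);q=((p-[x0,y0]+.5)*k).astype(int)
    cv2.circle(big,tuple(q),3,(0,255,0),-1);cv2.putText(big,str(i),tuple(q+5),0,.4,(0,0,255),1)
cv2.imwrite("pics/c4.png",big)
c=imaging.read_camera("top");im=c["image"][:,:,::-1].copy()
for i,z in enumerate(np.arange(0,.15,.03)):
    p=w2px(c,np.r_[o["ee_pos"][:2],o["ee_pos"][2]+z]).astype(int);cv2.circle(im,tuple(p),2,(0,255,0),-1)
cv2.imwrite("pics/c5.png",cv2.resize(im[80:320,150:450],None,fx=2.5,fy=2.5))
print(o["ft_force"],o["tau"].round(1))
```

```text
[-0.83637938  0.36273496  0.62214657] [ -0.2 -48.5 -24.5  -0.   -0.   -0. ]
```

View pics/c4.png

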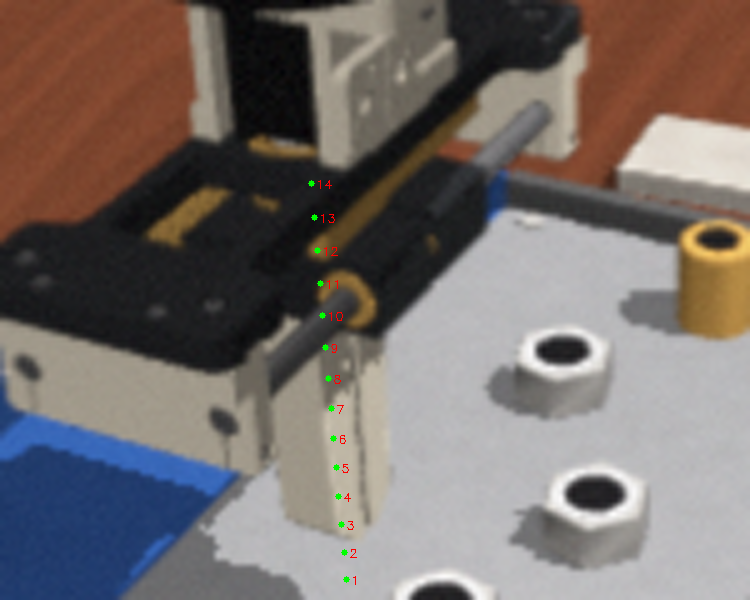

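View pics/c5.png

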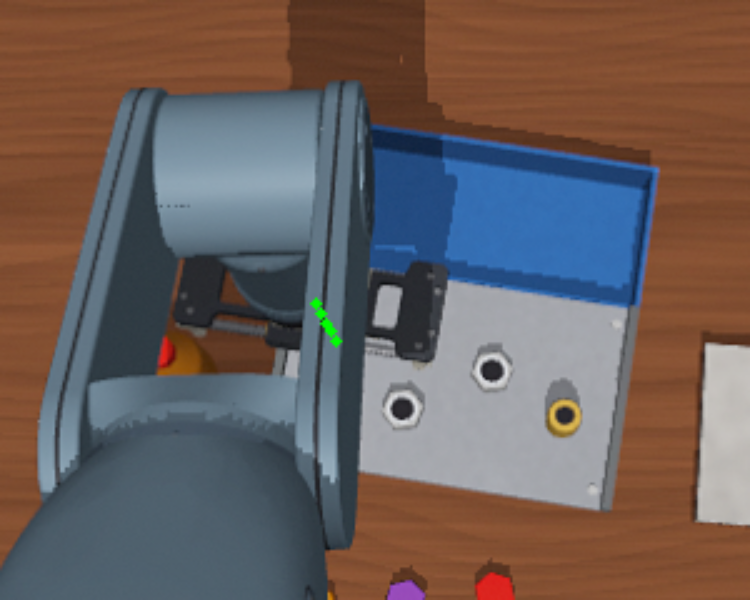

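Run:
```python
from h import *
d=np.load("st.npz");th=float(d["th"]);t=d["t"];R=np.array([[np.cos(th),-np.sin(th)],[np.sin(th),np.cos(th)]])
o=get_obs()
print(o["ee_pos"])
for n,(x0,y0,x1,y1) in (("top",(190,130,350,250)),("side",(130,130,330,280))):
    c=imaging.read_camera(n);im=c["image"][:,:,::-1].copy();k=800/(x1-x0)
    big=cv2.resize(im[y0:y1,x0:x1],None,fx=k,fy=k,interpolation=cv2.INTER_CUBIC)
    for dz,col in((0,(0,255,0)),(.03,(0,0,255))):
        pts=[]
        for sx,sy in((1,1),(1,-1),(-1,-1),(-1,1)):
            p=np.r_[o["ee_pos"][:2]+R@[sx*.0375,sy*.094],o["ee_pos"][2]+.084+dz]
            pts.append((w2px(c,p)-[x0,y0]+.5)*k)
        cv2.polylines(big,[np.int32(pts)],True,col,1)
        pts=[]
        for sx,sy in((1,1),(1,-1),(-1,-1),(-1,1)):
            p=np.r_[o["ee_pos"][:2]+R@[sx*.0075,sy*.0175],o["ee_pos"][2]+dz]
            pts.append((w2px(c,p)-[x0,y0]+.5)*k)
        cv2.polylines(big,[np.int32(pts)],True,col,1)
    cv2.imwrite(f"pics/b_{n}.png",big)
```

```text
[0.55427039 0.13374858 0.0467615 ]
```

View pics/b_top.png

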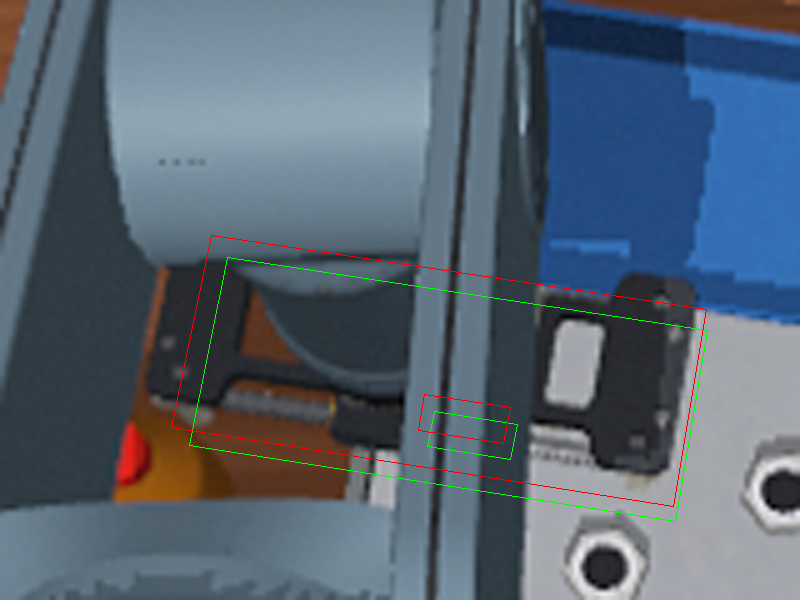

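View pics/b_side.png

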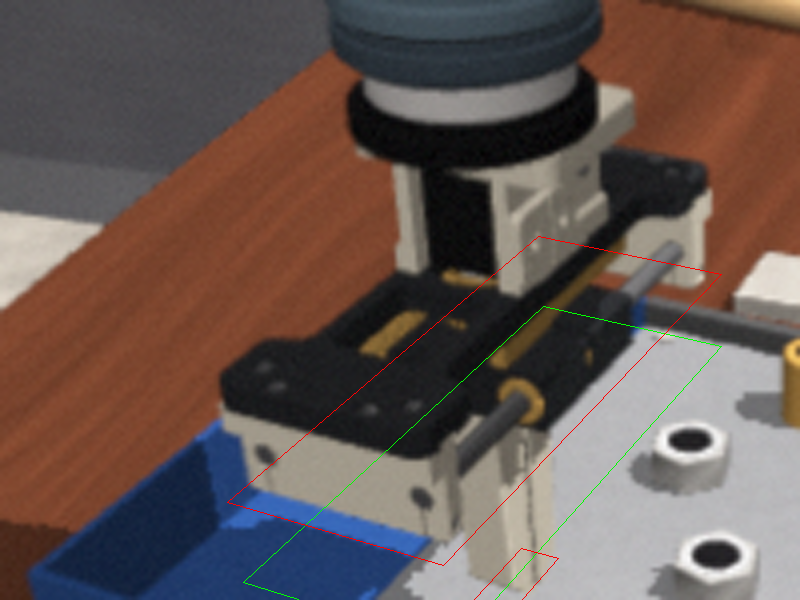

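Run:
```python
from h import *
d=np.load("st.npz");th=float(d["th"]);t=d["t"];R=np.array([[np.cos(th),-np.sin(th)],[np.sin(th),np.cos(th)]])
o=get_obs();ct=imaging.read_camera("top");cs=imaging.read_camera("side")
def ray(c,uv):
    a=np.r_[px2w(c,uv,0.)[0],0];q=c["pose"][:3,3];v=a-q;return q,v/np.linalg.norm(v)
def tri(a,b):
    A=0;B=0;rs=[ray(ct,(np.array(a)+.5)/5-.5+[190,130]),ray(cs,(np.array(b)+.5)/4-.5+[130,130])]
    for q,v in rs: P=np.eye(3)-np.outer(v,v);A=A+P;B=B+P@q
    x=np.linalg.solve(A,B);return x,[np.linalg.norm((np.eye(3)-np.outer(v,v))@(x-q))*1e3 for q,v in rs]
for a,b in [((167,342),(370,410)),((180,372),(413,405)),((663,415),(685,172)),((637,440),(660,157)),((663,415),(660,157)),((637,440),(685,172))]:
    x,r=tri(a,b);rel=x-o["ee_pos"];print(x.round(4),np.round(r,1),"rel station mm",(R.T@rel[:2]*1e3).round(1),(rel[2]*1e3).round(1))
```

```text
[0.5514 0.2247 0.2041] [0.3 0.3] rel station mm [-15.5  89.6] 157.3
[0.5407 0.2194 0.2043] [0.1 0.1] rel station mm [-25.3  82.8] 157.4
[0.5224 0.0474 0.2007] [6.1 6.1] rel station mm [-19.3 -90.1] 153.9
[0.5196 0.0575 0.2092] [2.1 2.1] rel station mm [-23.4 -80.4] 162.3
[0.5262 0.0482 0.2051] [1.3 1.3] rel station mm [-15.6 -88.7] 158.2
[0.5159 0.0567 0.2048] [2.7 2.7] rel station mm [-27.  -81.7] 157.9
```

The nut stayed put because the arm's true height is about 32 mm above its z reading. Triangulating the gripper body with both cameras shows this, and the sideways position agrees. I'll go back behind nut 1, lower by less than the full error, and check visually.

send_rows([
  [0,0,0,1,0,0,0],
  [0,0,0,2,0,0,0],
  [0,0,0,2,0,0,0],
  [0,0,0,2,0,0,0],
  [0,0,0,1.3,0,0,0],
  [0,0,0,0,0,0.6,0],
  [0,0,0,0,0,0.6,0],
  [0,0,0,0,0,0.6,0],
  [0,0,0,0,0,0.2,0],
  [0,0,0,0,0,0,0],
])

```text
time_s: 5.7
ee_pos: [0.4726, 0.1453, 0.0266]
eef_rot: [-0.0, 0.07, 0.998, -0.0]
ft_force: [-0.0, -0.6, -0.1]
opening: 0.0004
```

```bash
python3 s.py;cat > tip.py <<'E'
from h import *
import sys
d=np.load("st.npz");th=float(d["th"]);t=d["t"];R=np.array([[np.cos(th),-np.sin(th)],[np.sin(th),np.cos(th)]])
o=get_obs();c=imaging.read_camera("side");im=c["image"][:,:,::-1]
dz=float(sys.argv[2]) 
p0=w2px(c,o["ee_pos"]+[0,0,dz]);x0,y0=int(p0[0])-75,int(p0[1])-80;k=5
big=cv2.resize(im[y0:y0+120,x0:x0+150],None,fx=k,fy=k,interpolation=cv2.INTER_CUBIC)
pts=[(w2px(c,np.r_[o["ee_pos"][:2]+R@[sx*.0075,sy*.0175],o["ee_pos"][2]+dz])-[x0,y0]+.5)*k for sx,sy in((1,1),(1,-1),(-1,-1),(-1,1))]
cv2.polylines(big,[np.int32(pts)],True,(0,0,255),1)
cv2.imwrite(sys.argv[1],big)
E
python3 tip.py pics/t1.png 0.032
```

```text
t 5.7 station TCP mm [-150.5   99.3] z 26.6 toolx in station [-1. -0.] q [-3.000e-04  7.040e-02  9.975e-01 -1.000e-04] f [-0.  -0.6 -0.1] open 0.0004
```

View pics/t1.png

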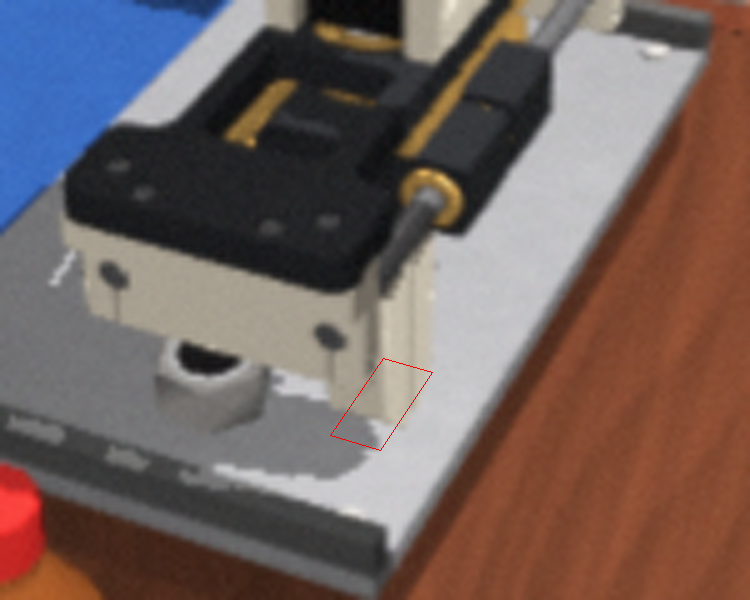

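send_rows([
  [0,0,0,0,0,0.3,0],
  [0,0,0,0,0,0.3,0],
  [0,0,0,0,0,0.2,0],
  [0,0,0,0,0,0,0],
  [0,0,0,0,0,0,0],
  [0,0,0,0,0,0,0],
  [0,0,0,0,0,0,0],
  [0,0,0,0,0,0,0],
  [0,0,0,0,0,0,0],
  [0,0,0,0,0,0,0],
])

```text
time_s: 7.0
ee_pos: [0.4725, 0.1453, 0.019]
eef_rot: [0.0, 0.07, 0.998, -0.0]
ft_force: [-0.3, 0.3, 0.6]
opening: 0.0008
```

```bash
python3 s.py;python3 tip.py pics/t2.png 0.032
```

```text
t 7.0 station TCP mm [-150.5   99.4] z 19.0 toolx in station [-1.    -0.001] q [ 0.      0.0703  0.9975 -0.    ] f [-0.3  0.3  0.6] open 0.0008
```

View pics/t2.png

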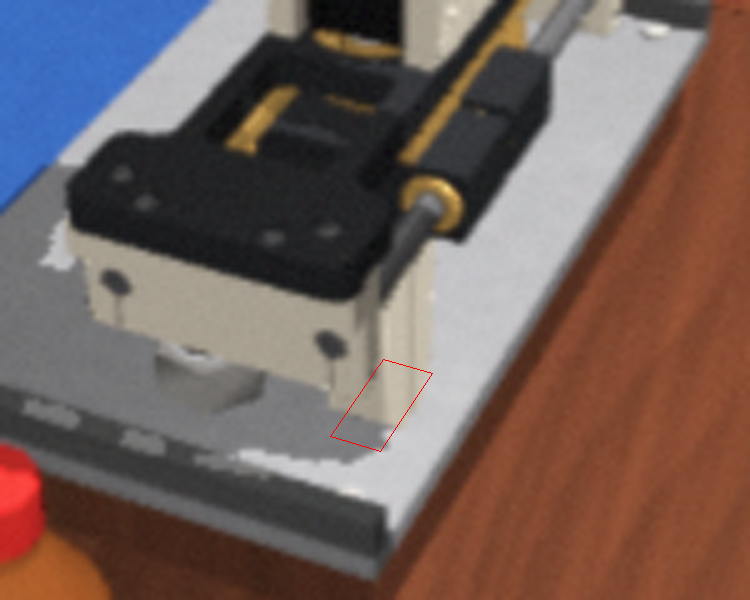

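send_rows([
  [0,0,0,0,0,0.3,0],
  [0,0,0,0,0,0.3,0],
  [0,0,0,0,0,0,0],
  [0,0,0,-0.5,0,0,0],
  [0,0,0,-0.8,0,0,0],
  [0,0,0,-0.8,0,0,0],
  [0,0,0,-0.8,0,0,0],
  [0,0,0,-0.8,0,0,0],
  [0,0,0,-0.8,0,0,0],
  [0,0,0,-0.5,0,0,0],
])

```text
time_s: 8.3
ee_pos: [0.5226, 0.1382, 0.0129]
eef_rot: [0.0, 0.07, 0.998, -0.0]
ft_force: [-0.1, 0.5, 0.8]
opening: 0.0004
```

```bash
python3 s.py;python3 tip.py pics/t3.png 0.032
```

```text
t 8.3 station TCP mm [-99.9  99.4] z 12.9 toolx in station [-1.    -0.001] q [ 1.000e-04  7.040e-02  9.975e-01 -0.000e+00] f [-0.1  0.5  0.8] open 0.0004
```

View pics/t3.png

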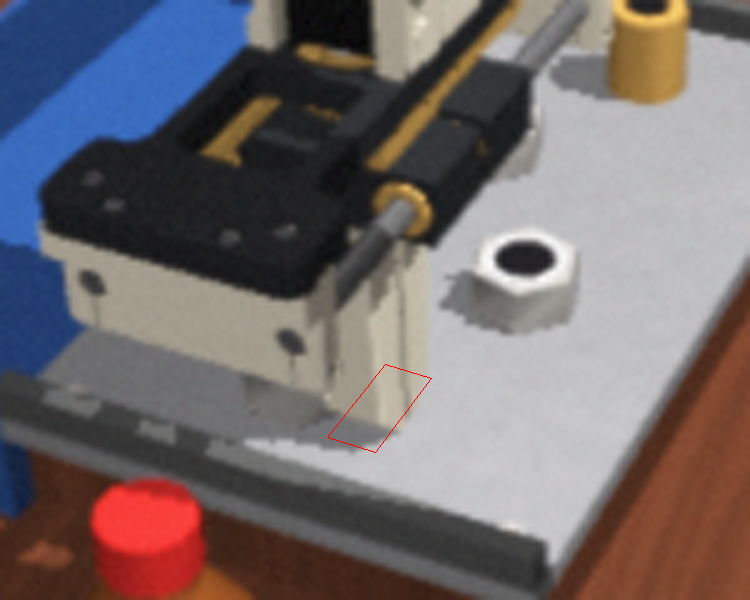

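The nut now sits just ahead of the fingers and is moving, with no notable force. I'll push it on over the edge.

send_rows([
  [0,0,0,-0.8,0,0,0],
  [0,0,0,-1.2,0,0,0],
  [0,0,0,-1.2,0,0,0],
  [0,0,0,-1.2,0,0,0],
  [0,0,0,-1.2,0,0,0],
  [0,0,0,-1.2,0,0,0],
  [0,0,0,-1.2,0,0,0],
  [0,0,0,-1.2,0,0,0],
  [0,0,0,-1.2,0,0,0],
  [0,0,0,-1.0,0,0,0],
])

```text
time_s: 9.6
ee_pos: [0.6358, 0.1222, 0.0129]
eef_rot: [0.0, 0.07, 0.998, 0.0]
ft_force: [-0.7, 0.7, -0.1]
opening: 0.0003
```

```bash
python3 s.py;python3 v.py pics/c6.png
```

```text
t 9.6 station TCP mm [14.4 99.5] z 12.9 toolx in station [-1. -0.] q [1.000e-04 7.040e-02 9.975e-01 0.000e+00] f [-0.7  0.7 -0.1] open 0.0003
```

View pics/c6.png

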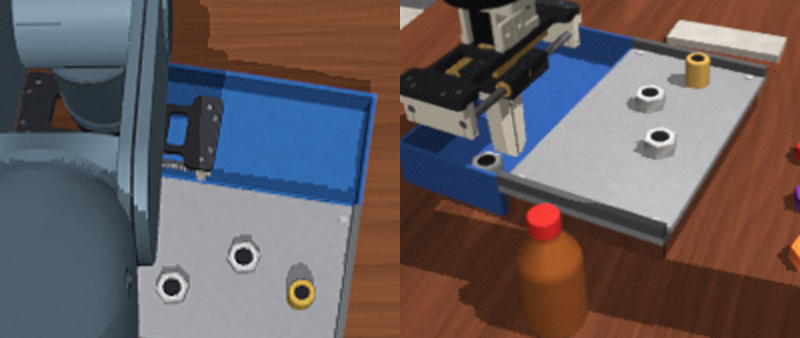

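Nut 1 is in the tray, and the rest has not moved. On to nut 2 at station (-116, 35).

send_rows([
  [0,0,0,0,0,-2,0],
  [0,0,0,0,0,-2,0],
  [0,0,0,2,-0.5,0,0],
  [0,0,0,3.5,-1.4,0,0],
  [0,0,0,3.5,-1.4,0,0],
  [0,0,0,3.5,-1.4,0,0],
  [0,0,0,3.5,-1.3,0,0],
  [0,0,0,2,-0.5,0,0],
  [0,0,0,0,0,1.5,0],
  [0,0,0,0,0,1.5,0],
])

```text
time_s: 10.95
ee_pos: [0.4473, 0.0833, 0.0231]
eef_rot: [0.001, 0.07, 0.998, 0.0]
ft_force: [0.0, -0.4, 0.3]
opening: 0.0002
```

```bash
python3 s.py;python3 tip.py pics/t4.png 0.032
```

```text
t 10.95 station TCP mm [-166.7   34.4] z 23.1 toolx in station [-1.    -0.001] q [6.000e-04 7.030e-02 9.975e-01 0.000e+00] f [ 0.  -0.4  0.3] open 0.0002
```

View pics/t4.png

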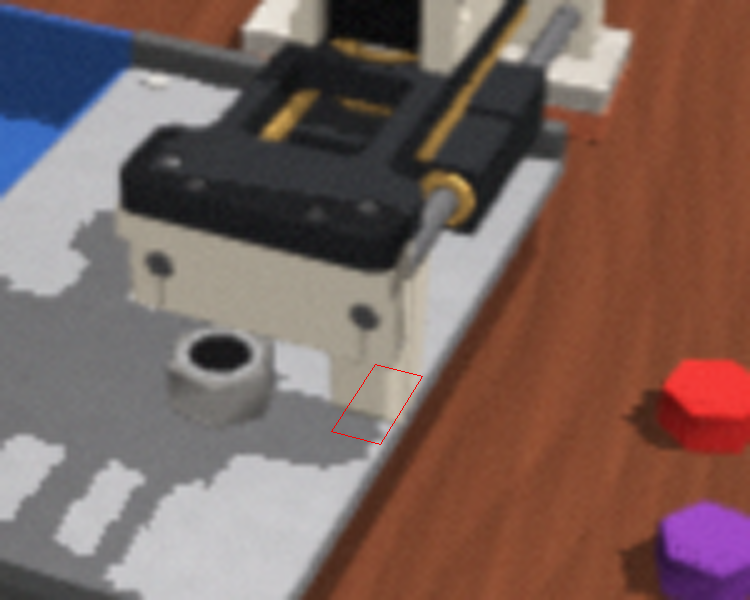

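send_rows([
  [0,0,0,0,0,0.5,0],
  [0,0,0,0,0,0.5,0],
  [0,0,0,0,0,0,0],
  [0,0,0,-0.6,0,0,0],
  [0,0,0,-0.8,0,0,0],
  [0,0,0,-0.8,0,0,0],
  [0,0,0,-0.8,0,0,0],
  [0,0,0,-1,0,0,0],
  [0,0,0,-1.2,0,0,0],
  [0,0,0,-1.2,0,0,0],
])

```text
time_s: 12.25
ee_pos: [0.5119, 0.0741, 0.0129]
eef_rot: [0.0, 0.07, 0.998, -0.0]
ft_force: [0.0, -0.1, 0.0]
opening: 0.0004
```

```bash
python3 s.py;python3 v.py pics/c7.png
```

```text
t 12.25 station TCP mm [-101.5   34.4] z 12.9 toolx in station [-1.    -0.001] q [ 1.000e-04  7.030e-02  9.975e-01 -0.000e+00] f [ 0.  -0.1  0. ] open 0.0004
```

View pics/c7.png

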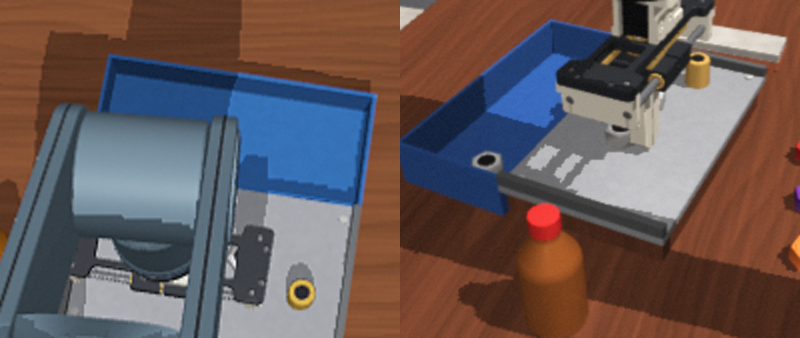

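The nut is just ahead of the fingers, so I'll continue.

send_rows([
  [0,0,0,-0.9,0,0,0],
  [0,0,0,-1.2,0,0,0],
  [0,0,0,-1.2,0,0,0],
  [0,0,0,-1.2,0,0,0],
  [0,0,0,-1.2,0,0,0],
  [0,0,0,-1.2,0,0,0],
  [0,0,0,-1.2,0,0,0],
  [0,0,0,-1.2,0,0,0],
  [0,0,0,-1.2,0,0,0],
  [0,0,0,-1.0,0,0,0],
])

```text
time_s: 13.6
ee_pos: [0.6257, 0.058, 0.0129]
eef_rot: [0.0, 0.07, 0.998, 0.0]
ft_force: [0.3, -0.5, 0.3]
opening: 0.0006
```

```bash
python3 s.py;python3 v.py pics/c8.png
```

```text
t 13.6 station TCP mm [13.4 34.5] z 12.9 toolx in station [-1.    -0.001] q [1.000e-04 7.040e-02 9.975e-01 0.000e+00] f [ 0.3 -0.5  0.3] open 0.0006
```

View pics/c8.png

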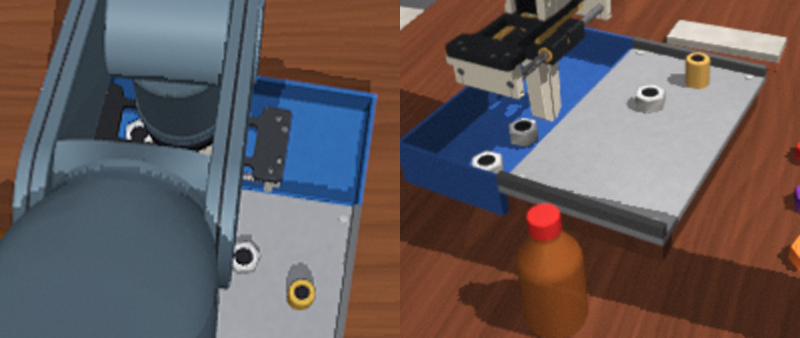

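Nut 2 is in the tray as well. Next is nut 3 at (-73, -31).

send_rows([
  [0,0,0,0,0,-2,0],
  [0,0,0,0,0,-2,0],
  [0,0,0,1.5,-0.8,0,0],
  [0,0,0,2.8,-1.3,0,0],
  [0,0,0,2.8,-1.3,0,0],
  [0,0,0,2.8,-1.3,0,0],
  [0,0,0,2.6,-1.2,0,0],
  [0,0,0,1.5,-0.7,0,0],
  [0,0,0,0,0,1.5,0],
  [0,0,0,0,0,1.5,0],
])

```text
time_s: 14.95
ee_pos: [0.4781, 0.0124, 0.0223]
eef_rot: [0.001, 0.071, 0.998, -0.0]
ft_force: [-0.8, -0.1, 1.1]
opening: 0.0007
```

```bash
python3 s.py;python3 tip.py pics/t5.png 0.032
```

```text
t 14.95 station TCP mm [-126.3  -31.5] z 22.3 toolx in station [-1. -0.] q [ 8.000e-04  7.050e-02  9.975e-01 -0.000e+00] f [-0.8 -0.1  1.1] open 0.0007
```

View pics/t5.png

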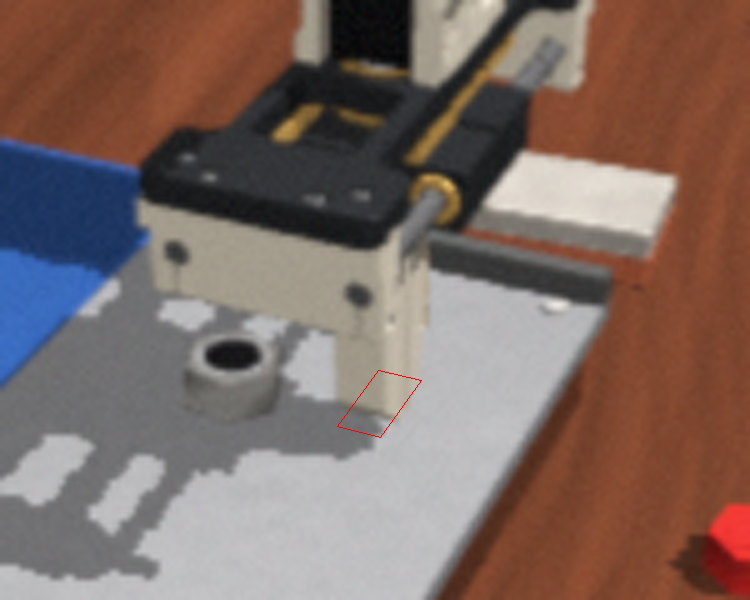

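send_rows([
  [0,0,0,0,0,0.5,0],
  [0,0,0,0,0,0.5,0],
  [0,0,0,0,0,0,0],
  [0,0,0,-0.6,0,0,0],
  [0,0,0,-0.8,0,0,0],
  [0,0,0,-0.8,0,0,0],
  [0,0,0,-0.8,0,0,0],
  [0,0,0,-1,0,0,0],
  [0,0,0,-1.2,0,0,0],
  [0,0,0,-1.2,0,0,0],
])

```text
time_s: 16.25
ee_pos: [0.5413, 0.0033, 0.0129]
eef_rot: [0.0, 0.07, 0.998, -0.0]
ft_force: [0.5, -0.3, 0.1]
opening: 0.0003
```

```bash
python3 s.py;python3 v.py pics/c9.png
```

```text
t 16.25 station TCP mm [-62.4 -31.5] z 12.9 toolx in station [-1.    -0.001] q [ 1.000e-04  7.030e-02  9.975e-01 -0.000e+00] f [ 0.5 -0.3  0.1] open 0.0003
```

View pics/c9.png

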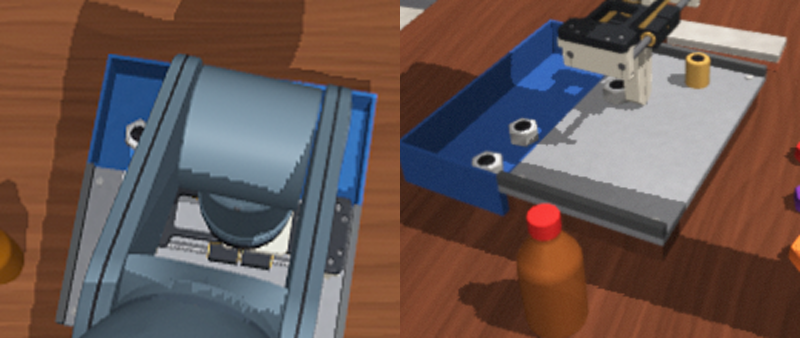

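send_rows([
  [0,0,0,-0.8,0,0,0],
  [0,0,0,-1.0,0,0,0],
  [0,0,0,-1.2,0,0,0],
  [0,0,0,-1.2,0,0,0],
  [0,0,0,-1.2,0,0,0],
  [0,0,0,-1.2,0,0,0],
  [0,0,0,-1.0,0,0,0],
  [0,0,0,0,0,0,0],
  [0,0,0,0,0,0,0],
  [0,0,0,0,0,-1,0],
])

```text
time_s: 17.6
ee_pos: [0.6143, -0.007, 0.0225]
eef_rot: [-0.001, 0.07, 0.998, 0.0]
ft_force: [-0.7, -0.2, 0.6]
opening: 0.0006
```

```bash
python3 s.py;python3 v.py pics/c10.png
```

```text
t 17.6 station TCP mm [ 11.3 -31.4] z 22.5 toolx in station [-1.    -0.001] q [-1.200e-03  7.030e-02  9.975e-01  1.000e-04] f [-0.7 -0.2  0.6] open 0.0006
```

View pics/c10.png

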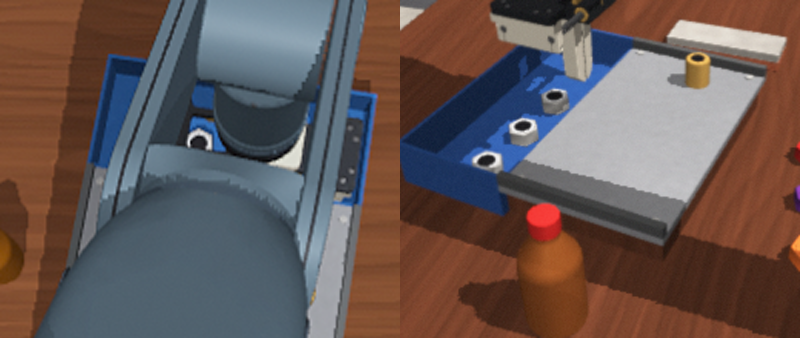

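All three nuts are in the tray. I'll lift clear and move aside for a last check.

send_rows([
  [0,0,0,0,0,-2,0],
  [0,0,0,0,0,-3,0],
  [0,0,0,0,0,-3,0],
  [0,0,0,0,0,-3,0],
  [0,0,0,0,0,-3,0],
  [0,0,0,3,0,-1,0],
  [0,0,0,4,0,0,0],
  [0,0,0,4,0,0,0],
  [0,0,0,4,0,0,0],
  [0,0,0,3,0,0,0],
])

```text
time_s: 18.95
ee_pos: [0.4356, 0.0184, 0.1733]
eef_rot: [0.0, 0.07, 0.998, -0.0]
ft_force: [-0.0, 0.1, -0.0]
opening: 0.0006
```

send_rows([
  [0,0,0,1,2,0,0],
  [0,0,0,1,4,0,0],
  [0,0,0,1,4,0,0],
  [0,0,0,1,4,0,0],
  [0,0,0,1,4,0,0],
  [0,0,0,1,4,0,0],
  [0,0,0,1,4,0,0],
  [0,0,0,0,3,0,0],
  [0,0,0,0,1,0,0],
  [0,0,0,0,0,0,0],
])

```text
time_s: 20.2
ee_pos: [0.41, 0.3248, 0.1729]
eef_rot: [-0.0, 0.07, 0.998, -0.0]
ft_force: [-0.3, -1.0, 0.9]
opening: 0.0005
```

```bash
python3 s.py;python3 - <<'E'
from h import *
a=cv2.imread("pics/top0.png")[100:330,190:470]
b=imaging.read_camera("top")["image"][100:330,190:470,::-1]
cv2.imwrite("pics/f.png",cv2.resize(np.hstack([a,b]),(800,329)))
cv2.imwrite("pics/fs.png",imaging.read_camera("side")["image"][:,:,::-1])
E
```

```text
t 20.2 station TCP mm [-237.8  268.2] z 172.9 toolx in station [-1.    -0.001] q [-0.000e+00  6.990e-02  9.976e-01 -2.000e-04] f [-0.3 -1.   0.9] open 0.0005
```

View pics/f.png

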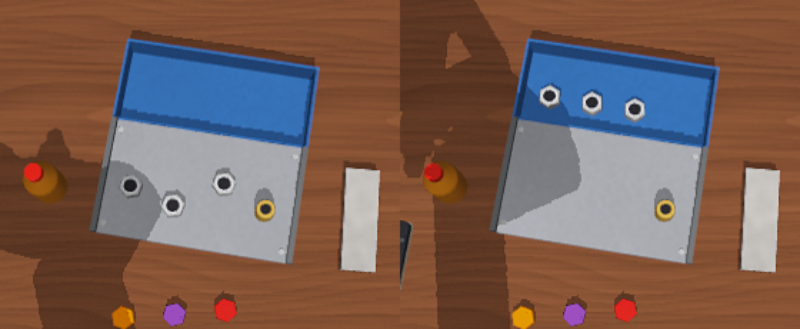

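View pics/fs.png

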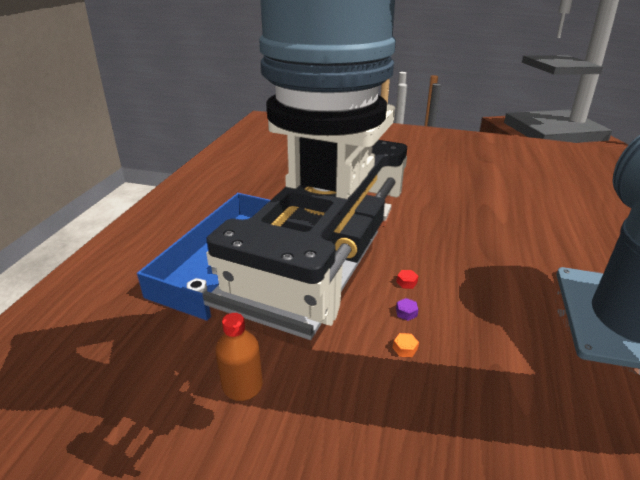

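The before/after top views show all three nuts flat in the tray. The bush at (265,209), the bottle, the stone and the look-alikes have not moved, and the arm is clear.

```bash
python3 -c "
from workcell import job
print(job.close_job())"
```

```text
the job is handed in; nothing more can be done
None
```

All three nuts are in the blue tray, and I handed the job in at about 20 s of the 51 s allowed. I pushed each one along its lane with the shut fingertips, at about 0.1 m/s.

**One reading disagreed:** the arm's z reading was about 32 mm lower than the fingertips really were, as measured in the two cameras. My first sweep therefore passed over nut 1 without touching it. I corrected the height from the pictures and repeated the sweep; I did not find the cause of the offset.

**Last checks:**
- **Nuts:** the top picture shows all three lying flat in the tray.
- **Left alone:** the bush, oil bottle, whetstone and coloured look-alikes appear where they were in the first top picture.
- **Forces:** wrist force was about 1.5 N or less at every reading. I read it only between moves, so a brief peak during a push would not show.
- **Arm:** raised and well clear of everything when I handed in. It blocked most of the side camera's final view of the tray, so the last check rests mainly on the top camera.

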